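# Sweep the vial lids shut

## Robot

A 6-joint arm with a two-finger parallel gripper is mounted at the origin on the work surface; the furniture and walls round the work are solid. World frame = base frame: x ahead of the robot, y to its left, z up, the work surface at z = 0. Lengths are in m, angles in rad, forces in N, time in s.
With the tool pointing down it reaches from about 0.375 to 0.9 m from the base axis. Payload 3.1 kg.
Tool frame: the origin (TCP) lies midway between the tips of the shut fingers; the grasp point (between the pads) lies 19 mm behind it (pinch_z is the distance from the TCP to the grasp point, in m); y points along the fingers, z is the direction in which the jaws open and shut, and the axes are right-handed (so a half turn about y gives the same grasp; the last joint's range is limited). The gripper opens to 87 mm and grips with 3 to 60 N. Pads are 19 mm wide; open, the fingers measure 117 mm over their backs; the gripper's body (75 mm by 190 mm) begins 51 mm behind the grasp point.
Start: joints at [-1.504, 0.527, 1.433, -0, 1.181, -0.178], TCP at [0.152, -0.606, 0.223] pointing down, gripper open.
Joint ranges: [-3.08, 3.08], [-0.75, 2.2], [0.22, 2.44], [-1.43, 4.57], [0, 2.65], [-2.85, 2.85]. Speed limits (rad/s): [2.79, 2.79, 3.14, 3.14, 3.14, 3.14].

## Interface

Orientations are given as a unit quaternion [x, y, z, w].
In Python, from rig import * gives the robot as it stands.
- The arm moves only by the tool drive_tool, never from a script. Its argument "plan" is a list of rows, each a list of 7 numbers: the shift along the tool's x, y, z in mm, then the turn, a rotation vector about the tool's x, y, z in degrees, then the finger opening in mm, from 0 to 87. A call has 1 to 10 rows; each row is the pose to reach, as a shift and turn from the pose commanded when the call began, along the tool's axes at that moment; what a row does not reach only later rows make up. A row lasts 1/10 s, in which the tool goes at most 50 mm and 8.59 degrees, less where a joint would pass 70% of its speed; a pose out of reach is approached as far as the arm can. A call with a gripper value outside its range is refused whole. The fingers move at their own pace and stop on an object; "newtons" is the grip in N (left out, the last holds). Time passes only in rows, so rows that repeat a pose let the fingers close. It gives the time, the measured TCP pose, the force and the opening at its end, in the units of the state.
- get_obs(): the state, without advancing time (a new reading comes with each control period).
- camera(name): name is "scene" or "top" or "wrist"; returns the picture (400x640x3 uint8, blue, green, red); there is no depth.
- get_calibration(name): a dict with "fx", "fy", "cx", "cy" (pixels), "origin" and "rotation" of the camera in the world; the wrist camera has in their place "tool_from_camera" (4x4, takes a point from camera to tool coordinates, whose origin is the TCP and whose axes are the tool frame's). Camera axes: x right, y down, z forward; pixel columns grow to the right and rows downward; lengths in m; the calibration is good to about 2 mm. A picture is of the moment at which its call begins: read the wrist's pose just before it. get_calibration takes no time and is no camera call.
- hand_in(): hands the job in, once; it reports no verdict.
Trained networks look in the newest picture that a camera, given by its name, has taken for a name from the list of things; names that differ only in an ending like _2 or _b are one class to them, and where a whole thing is asked for, a point or a joint stands for the part that bears it (a point fixed in the world has none). Each returns a list of dicts, best first, with "conf" (0 to 1); they miss things now and then, are a little off and sometimes report something else, mostly with a low value. They report only what shows in the picture. A call takes as long as a camera call.
- spot_in(camera, target): "location" ([column, row] in pixels, amid what is visible of it).
- mark_of(camera, target): "location" ([column, row] in pixels: a listed point, or the origin of a listed thing).
The state is a dict: "time": time; "q": joint angles; "joint_velocities": joint speeds; "joint_torque": joint torques, N m; "position": TCP position; "tool_rot": TCP orientation; "ft_force": force on the tool from outside, world axes, zero at the start; "moment": the same for the moment, N m; "grip_width": finger opening in m.
Only numpy, scipy, OpenCV 4.12 (cv2) and the standard library are available. Lean on these libraries where they do the work, as an engineer would, in place of code of your own. Each camera call takes 0.05 s, during which the arm holds its last target. There are 200 camera calls.

## Task

Run the closed fingertips along the curved row of five vials, starting from the end on whose side the lids are hinged, so that each standing flip lid is folded over and lies fully shut, one after the next. Do it gently in one continuous sweep, without lifting away from the row before the last lid is down and without pinching or picking up anything. Leave the rack where it stands and do not disturb the bulb and flasks beside it.

Things in the scene. Friction and masses are not known exactly. Their poses are not given: they have to be found in the camera images.
- rack: Loose grey rack, 0.9 kg: two curved plates with five clear vials standing in an arc of radius 150 mm (through the vial axes), 0.293 rad (44 mm) apart. Origin: underside, below vial 3. z up; y along the row from vial 1 towards vial 5; x to the outer (bulging) side. Plates reach 31 mm either side of the arc and 55 mm past the end vials, at most 43 mm high; vial necks end at 55 mm.
- vial1 (a point): Vial 1 of 5 in the row: the centre of its lid's flat top when the lid is shut (60 mm above the worktop, on the vial's axis, fixed to the rack). Vials are 26 mm wide at the neck. The sweep starts at this end, the hinge end: every lid stands on the side of its vial nearer this end and folds away from this end onto its vial.
- vial2 (a point): Vial 2 of 5 in the row: the centre of its lid's flat top when the lid is shut (60 mm above the worktop, on the vial's axis, fixed to the rack). Vials are 26 mm wide at the neck.
- vial3 (a point): Vial 3 of 5 in the row: the centre of its lid's flat top when the lid is shut (60 mm above the worktop, on the vial's axis, fixed to the rack). Vials are 26 mm wide at the neck.
- vial4 (a point): Vial 4 of 5 in the row: the centre of its lid's flat top when the lid is shut (60 mm above the worktop, on the vial's axis, fixed to the rack). Vials are 26 mm wide at the neck.
- vial5 (a point): Vial 5 of 5 in the row: the centre of its lid's flat top when the lid is shut (60 mm above the worktop, on the vial's axis, fixed to the rack). Vials are 26 mm wide at the neck.
- lid1 (a joint): Lid of vial 1: white round flip lid, 27 mm wide, 5 mm thick, reaching 33 mm from its hinge. 0 rad: shut flat; 1.57: standing upright; at most 2.0 (leaning back). The hinge lies at 55 mm height, 15 mm from the vial axis towards vial 1's end, square to the row. Stiff hinge (0.004 N m): it stays where left. Hard when shut; fingertips passing 1 to 3 mm over the shut height fold it shut enough.
- lid2 (a joint): Lid of vial 2: white round flip lid, 27 mm wide, 5 mm thick, reaching 33 mm from its hinge. 0 rad: shut flat; 1.57: standing upright; at most 2.0 (leaning back). The hinge lies at 55 mm height, 15 mm from the vial axis towards vial 1's end, square to the row. Stiff hinge (0.004 N m): it stays where left. Hard when shut; fingertips passing 1 to 3 mm over the shut height fold it shut enough.
- lid3 (a joint): Lid of vial 3: white round flip lid, 27 mm wide, 5 mm thick, reaching 33 mm from its hinge. 0 rad: shut flat; 1.57: standing upright; at most 2.0 (leaning back). The hinge lies at 55 mm height, 15 mm from the vial axis towards vial 1's end, square to the row. Stiff hinge (0.004 N m): it stays where left. Hard when shut; fingertips passing 1 to 3 mm over the shut height fold it shut enough.
- lid4 (a joint): Lid of vial 4: white round flip lid, 27 mm wide, 5 mm thick, reaching 33 mm from its hinge. 0 rad: shut flat; 1.57: standing upright; at most 2.0 (leaning back). The hinge lies at 55 mm height, 15 mm from the vial axis towards vial 1's end, square to the row. Stiff hinge (0.004 N m): it stays where left. Hard when shut; fingertips passing 1 to 3 mm over the shut height fold it shut enough.
- lid5 (a joint): Lid of vial 5: white round flip lid, 27 mm wide, 5 mm thick, reaching 33 mm from its hinge. 0 rad: shut flat; 1.57: standing upright; at most 2.0 (leaning back). The hinge lies at 55 mm height, 15 mm from the vial axis towards vial 1's end, square to the row. Stiff hinge (0.004 N m): it stays where left. Hard when shut; fingertips passing 1 to 3 mm over the shut height fold it shut enough.
- bulb: Bystander: red rubber pipette bulb, 51 mm wide, 76 mm high, standing loose on the inner side of the arc. Origin under its centre.
- flask: Bystander: small conical flask with pale amber broth, 52 mm wide, 85 mm high, loose, on the outer side of the arc. Origin under its centre.
- foil: Bystander: small foil-wrapped flask, 58 mm wide, 112 mm high, loose, on the outer side of the arc. Origin under its centre.

How it is judged:
On the way, in this order (a step that is already met when the one before it is completed fails the run):
1. lid 1 is shut first (value of joint lid1 below 0.15 rad), for 0.04 s.
2. lid 2 is shut, after lid 1 (value of joint lid2 below 0.15 rad), for 0.04 s.
3. lid 3 is shut, after lid 2 (value of joint lid3 below 0.15 rad), for 0.04 s.
4. lid 4 is shut, after lid 3 (value of joint lid4 below 0.15 rad), for 0.04 s.
5. lid 5 is shut, after lid 4 (value of joint lid5 below 0.15 rad), for 0.04 s.
At the end, for the whole second after the job is handed in: All five lids lie within 0.15 rad of shut; the rack and the three bystanders are within 20 mm of where they stood (value of joint each of lid1, lid2, lid3, lid4, lid5 below 0.15 rad and distance of each of rack, bulb, flask, foil from where it was at the start of the episode below 0.02 m and linear speed of rack below 0.02 m/s); the robot touches nothing.
It fails at once if the rack is shoved, lifted or carried more than 20 mm (distance of rack from where it was at the start of the episode above 0.02 m).
It fails at once if the rack is tipped (angle between rack's own z axis and vertical above 0.12 rad).
It fails at once if the fingers bear on the rack, vials or lids with more than 25 N (contact force between the fingers and rack above 25 N).
It fails at once if the grasp point rises more than 50 mm above the shut lids' tops (the fingertips leave the row) after lid 1 is shut and while lid 5 is still open (value of joint lid1 below 0.15 rad and value of joint lid5 above 0.3 rad and z of the grasp point in the frame of rack above 0.11 m).
It fails at once if the bulb or a flask is disturbed (moved more than 20 mm) (distance of any of bulb, flask, foil from where it was at the start of the episode above 0.02 m).
It also fails if it takes over 45 s, if anything falls off the work surface, if the arm or the gripper's body presses on something with over 40 N, if the wrist force passes 120 N, or if a joint passes its speed limit or range.

## Working session

There is one attempt and no reset: what is moved stays moved. The work goes in short steps, Python scripts to look and compute and a tool call to move; the robot and the scene stay as the last step left them, time stands still between calls to the robot, and variables do not carry over. Pictures are saved under pics/ and viewed, about 8 in all and at most 12, crops included, and the job is handed in when it is done.

Besides the shell and the picture viewer there is one more tool, called after "Request:" in YAML: its name, and indented under it one key for each argument. drive_tool: Moves the arm, as the interface text tells. Its arguments: {"type":"object","properties":{"plan":{"type":"array","items":{"type":"array","items":{"type":"number"}}},"newtons":{"type":"number"}},"required":["plan"]}

```bash
mkdir -p pics; cat > h.py <<'E'
from rig import *
import numpy as np, cv2
from scipy.spatial.transform import Rotation as R
def ray(cam,px):
    c=get_calibration(cam)
    d=np.array([(px[0]-c['cx'])/c['fx'],(px[1]-c['cy'])/c['fy'],1.])
    if cam=='wrist':
        o=get_obs();T=np.array(c['tool_from_camera']);Q=R.from_quat(o['tool_rot']).as_matrix()
        return Q@T[:3,3]+o['position'], Q@T[:3,:3]@d
    return np.array(c['origin']),np.array(c['rotation'])@d
def atz(cam,px,z):
    o,d=ray(cam,px); return o+d*(z-o[2])/d[2]
E
python3 - <<'E'
from h import *
o=get_obs();print(o)
for c in('top','scene'):
    im=camera(c);cv2.imwrite(f'pics/{c}0.png',im)
    k=get_calibration(c);print(c,np.round(k['origin'],3))
    for n,z in [('rack',0),('vial1',.06),('vial2',.06),('vial3',.06),('vial4',.06),('vial5',.06),('bulb',0),('flask',0),('foil',0)]:
        for r in mark_of(c,n)[:2]: print(n,round(r['conf'],2),np.round(r['location']),np.round(atz(c,r['location'],z),3))
E
```

```text
{'time': 0.0, 'q': array([-1.50449417e+00,  5.28471191e-01,  1.43389524e+00, -4.15804621e-05,
        1.18136712e+00, -1.78512445e-01]), 'joint_velocities': array([-1.17722548e-03, -1.31907934e-03,  7.68910053e-04, -7.79462875e-04,
       -2.31046029e-05, -6.31947601e-04]), 'joint_torque': array([ 2.37195854e-03, -4.40039170e+01, -1.76592010e+01,  6.33570878e-02,
        5.81863336e-02, -1.62264178e-04]), 'position': array([ 0.15144603, -0.60562799,  0.22157078]), 'tool_rot': array([-0.08631568,  0.70257132, -0.70105833,  0.08637342]), 'ft_force': array([ 0.01354648,  0.13134523, -0.58519862]), 'moment': array([-0.0477213 ,  0.01611776, -0.02465461]), 'grip_width': 0.08717559874784808}
top [0.492 0.042 0.928]Traceback (most recent call last):
  File "<stdin>", line 7, in <module>
  File "h.py", line 12, in atz
    o,d=ray(cam,px); return o+d*(z-o[2])/d[2]
        ~~~^^^^^^^^
  File "h.py", line 10, in ray
    return np.array(c['origin']),np.array(c['rotation'])@d
                                 ~~~~~~~~~~~~~~~~~~~~~~~^~
ValueError: matmul: Input operand 1 has a mismatch in its core dimension 0, with gufunc signature (n?,k),(k,m?)->(n?,m?) (size 3 is different from 4)
```

View pics/top0.png

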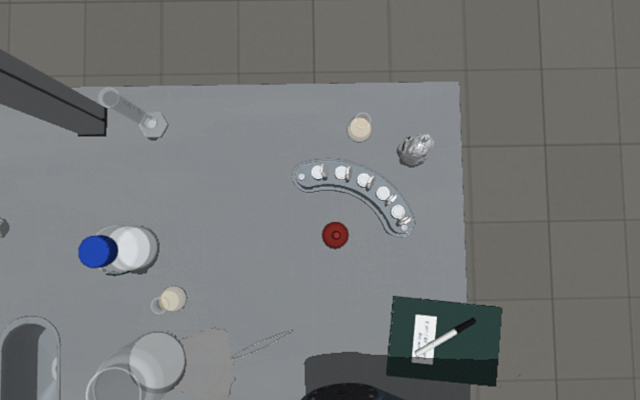

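The top picture shows the rack arc from (300,177) to (403,230), the bulb at (335,235), the flask at (360,127) and the foil at (415,150). `rotation` has four elements, so I'll read it as a quaternion.

```bash
sed -i "s/np.array(c\['rotation'\])@d/R.from_quat(c['rotation']).as_matrix()@d/" h.py
python3 - <<'E'
from h import *
for c in('top','scene'):
    im=camera(c);cv2.imwrite(f'pics/{c}1.png',im)
    k=get_calibration(c);print(c,k)
    for n,z in [('rack',0),('vial1',.06),('vial2',.06),('vial3',.06),('vial4',.06),('vial5',.06),('bulb',0),('flask',0),('foil',0)]:
        for r in mark_of(c,n)[:2]: print(n,round(r['conf'],2),np.round(r['location']),np.round(atz(c,r['location'],z),3))
    if c=='top': cv2.imwrite('pics/topc.png',cv2.resize(im[90:270,260:460],None,fx=3.3,fy=3.3,interpolation=2))
print(get_calibration('wrist'))
E
```

```text
top {'fx': 472.6397763683741, 'fy': 472.6397763683741, 'cx': 326.0571259140025, 'cy': 197.18937926356324, 'origin': array([0.49172371, 0.04246964, 0.92794227]), 'rotation': array([-0.70007667,  0.71334024, -0.02659885,  0.01818931])}
rack 0.95 [359. 183.] [ 0.577 -0.035  0.   ]
vial1 0.95 [401. 210.] [ 0.521 -0.106  0.06 ]
vial1 0.87 [339. 172.] [0.592 0.006 0.06 ]
vial2 0.95 [401. 210.] [ 0.521 -0.106  0.06 ]
vial2 0.87 [339. 172.] [0.592 0.006 0.06 ]
vial3 0.95 [401. 210.] [ 0.521 -0.106  0.06 ]
vial3 0.87 [339. 172.] [0.592 0.006 0.06 ]
vial4 0.95 [401. 210.] [ 0.521 -0.106  0.06 ]
vial4 0.87 [339. 172.] [0.592 0.006 0.06 ]
vial5 0.95 [401. 210.] [ 0.521 -0.106  0.06 ]
vial5 0.87 [339. 172.] [0.592 0.006 0.06 ]
bulb 0.92 [332. 232.] [0.483 0.021 0.   ]
flask 0.75 [363. 130.] [ 0.683 -0.045  0.   ]
flask 0.7 [362. 187.] [ 0.569 -0.04   0.   ]
foil 0.67 [408. 154.] [ 0.633 -0.134  0.   ]
scene {'fx': 469.9822024083501, 'fy': 469.9822024083501, 'cx': 317.3856760270274, 'cy': 199.007910029415, 'origin': array([0.17389266, 0.41909026, 0.68665529]), 'rotation': array([-0.36746261,  0.86
[... 467 characters left out ...]
 -0.078  0.06 ]
vial5 0.66 [299. 190.] [0.602 0.048 0.06 ]
bulb 0.85 [361. 239.] [0.478 0.012 0.   ]
bulb 0.32 [363. 170.] [ 0.594 -0.122  0.   ]
flask 0.75 [301. 169.] [ 0.683 -0.031  0.   ]
foil 0.91 [356. 149.] [ 0.647 -0.155  0.   ]
{'fx': 340.1709468658506, 'fy': 340.1709468658506, 'cx': 322.3548083764085, 'cy': 199.77516942559657, 'tool_from_camera': array([[-1.81868382e-04,  9.69035888e-01,  2.46919854e-01,
        -6.67130141e-02],
       [-4.90706353e-04, -2.46919914e-01,  9.69035766e-01,
        -1.61256182e-01],
       [ 9.99999863e-01,  5.50718258e-05,  5.20418992e-04,
        -4.23722288e-06],
       [ 0.00000000e+00,  0.00000000e+00,  0.00000000e+00,
         1.00000000e+00]])}
```

View pics/scene1.png

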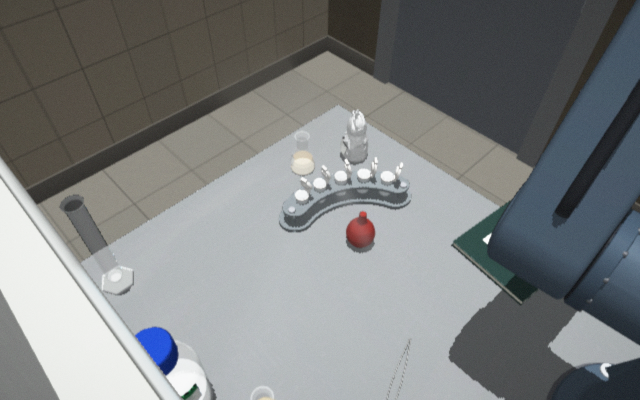

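View pics/topc.png

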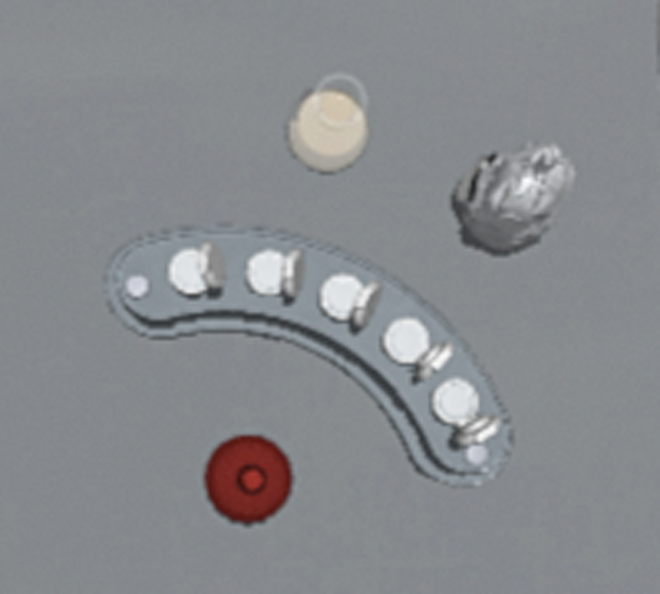

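```bash
cat >> h.py <<'E'
from scipy.optimize import least_squares
def vials(p,z=.06):
    x,y,t=p; a=(np.arange(5)-2)*.293
    l=np.c_[.15*np.cos(a)-.15,.15*np.sin(a)]
    c,s=np.cos(t),np.sin(t)
    return np.c_[l@np.array([[c,s],[-s,c]])+[x,y],np.full(5,z)]
def fit(pts,p0):
    # pts: (n,2) at lid height; each assigned to the nearest model vial
    def f(p):
        v=vials(p)[:,:2]; d=pts[:,None]-v; i=(d**2).sum(2).argmin(1)
        return (d[np.arange(len(pts)),i]).ravel()
    r=least_squares(f,p0,loss='soft_l1',f_scale=.003); return r.x,r.fun.reshape(-1,2)
E
python3 - <<'E'
from h import *
A=[]
for c in('top','scene'):
    camera(c); P=[]
    for r in mark_of(c,'vial1'):
        w=atz(c,r['location'],.06);print(c,round(r['conf'],2),np.round(r['location'],1),np.round(w[:2],4))
        if r['conf']>.3:P.append(w[:2])
    P=np.array(P);A.append(P)
    for t0 in(.3,.6,.9):
        p,e=fit(P,[.579,-.035,t0]);print(c,t0,np.round(p,4),np.round(np.abs(e).max(1)*1000,1))
A=np.vstack(A);p,e=fit(A,p);print(p,np.round(1000*e,1).tolist());print(vials(p))
E
```

```text
top 0.89 [340.2 170.3] [0.596  0.0045]
top 0.81 [379.4 191.7] [ 0.555  -0.0669]
top 0.76 [317.  171.1] [0.5952 0.0474]
top 0.71 [362.1 176.2] [ 0.5843 -0.0357]
top 0.63 [402.8 210.7] [ 0.5192 -0.1091]
top 0.3 [ 0.581  -0.0369 -0.4696] [1.1 5.8 1.  3.3 9.5]
top 0.6 [ 0.581  -0.0369 -0.4696] [1.1 5.8 1.  3.3 9.5]
top 0.9 [ 0.581  -0.0369 -0.4696] [1.1 5.8 1.  3.3 9.5]
scene 0.95 [304.2 189.7] [0.596  0.0399]
scene 0.87 [343.3 173.1] [ 0.5764 -0.041 ]
scene 0.78 [383.6 170.7] [ 0.5288 -0.1   ]
scene 0.7 [362.5 168.9] [ 0.5592 -0.0749]
scene 0.57 [320.9 180.2] [0.5921 0.0018]
scene 0.3 [ 0.5822 -0.0399 -0.4416] [5.9 5.8 4.7 1.5 2.8]
scene 0.6 [ 0.5822 -0.0399 -0.4416] [5.9 5.8 4.7 1.5 2.8]
scene 0.9 [ 0.5822 -0.0399 -0.4416] [5.9 5.8 4.7 1.5 2.8]
[ 0.58146462 -0.03866941 -0.45430812] [[1.2, 1.5], [-1.7, 7.9], [-0.1, 0.6], [2.8, 3.0], [-3.4, -6.9], [0.6, -7.0], [-5.1, -2.3], [6.2, 2.3], [2.5, -0.1], [-2.6, -1.3]]
[[ 0.52257306 -0.10222733  0.06      ]
 [ 0.55670805 -0.07479331  0.06      ]
 [ 0.58146462 -0.03866941  0.06      ]
 [ 0.59473259  0.00306527  0.06      ]
 [ 0.59538106  0.04685343  0.06      ]]
```

Request:
drive_tool:
  plan:
    - [-21, 0, -20, 0, 0, 0, 0]
    - [-42, 0, -39, 0, 0, 0, 0]
    - [-64, 0, -59, 0, 0, 0, 0]
    - [-85, 0, -79, 0, 0, 0, 0]
    - [-106, 0, -98, 0, 0, 0, 0]
    - [-127, 0, -118, 0, 0, 0, 0]
    - [-148, 0, -138, 0, 0, 0, 0]
    - [-170, 0, -158, 0, 0, 0, 0]
    - [-191, 0, -177, 0, 0, 0, 0]
    - [-212, 0, -197, 0, 0, 0, 0]
  newtons: 10

```text
time: 2.3
position: [0.3101, -0.3631, 0.2228]
tool_rot: [0.086, -0.702, 0.702, -0.086]
ft_force: [-0.3, -0.6, 0.4]
grip_width: 0.0149
```

Request:
drive_tool:
  plan:
    - [-21, 0, -20, 0, 0, 0, 0]
    - [-42, 0, -39, 0, 0, 0, 0]
    - [-64, 0, -59, 0, 0, 0, 0]
    - [-85, 0, -79, 0, 0, 0, 0]
    - [-106, 0, -98, 0, 0, 0, 0]
    - [-127, 0, -118, 0, 0, 0, 0]
    - [-148, 0, -138, 0, 0, 0, 0]
    - [-180, 0, -168, 0, 0, 0, 0]
    - [-212, 0, -197, 0, 0, 0, 0]
    - [-212, 0, -197, 0, 0, 0, 0]

```text
time: 3.3
position: [0.4695, -0.1176, 0.2228]
tool_rot: [-0.088, 0.702, -0.701, 0.089]
ft_force: [-0.1, -0.9, 0.1]
grip_width: 0.0002
```

```bash
python3 - <<'E'
from h import *
o=get_obs();print(o['time'],o['position'],o['tool_rot'],o['q'],o['grip_width'],o['ft_force'])
im=camera('wrist');cv2.imwrite('pics/w1.png',im)
P=[]
for r in mark_of('wrist','vial1'):
    w=atz('wrist',r['location'],.06);print(round(r['conf'],2),np.round(r['location'],1),np.round(w[:2],4))
    if r['conf']>.3:P.append(w[:2])
p0=[.5815,-.0387,-.454]
p,e=fit(np.array(P),p0);print(p,np.round(1000*e,1).tolist());print(vials(p))
for n in('foil','flask','bulb'):
    for r in mark_of('wrist',n)[:2]:print(n,r['conf'],np.round(r['location']),np.round(atz('wrist',r['location'],0),3))
# overlay of the model necks
c=get_calibration('wrist');T=np.array(c['tool_from_camera']);Q=R.from_quat(o['tool_rot']).as_matrix()
for q,col in((p0,(0,0,255)),(p,(0,255,0))):
    for v in vials(q,.055):
        th=np.linspace(0,6.28,30);ring=v+.013*np.c_[np.cos(th),np.sin(th),0*th]
        k=((ring-o['position'])@Q-T[:3,3])@T[:3,:3]
        uv=np.c_[k[:,0]/k[:,2]*c['fx']+c['cx'],k[:,1]/k[:,2]*c['fy']+c['cy']]
        cv2.polylines(im,[np.int32(np.round(uv))],1,col,1)
cv2.imwrite('pics/w1o.png',im)
E
```

```text
3.3 [ 0.46945509 -0.1175959   0.22282316] [-0.0876912   0.70180199 -0.70131548  0.0891112 ] [-0.47796841  0.3377121   1.77833105  0.00199681  1.02428709  0.84109879] 0.00017950512677286103 [-0.06592685 -0.93463869  0.08731253]
0.91 [271.3  43. ] [ 0.5791 -0.0464]
0.87 [319.7 127.2] [ 0.5193 -0.1052]
0.68 [221.4  14.1] [5.911e-01 2.000e-04]
0.65 [301.4  86.7] [ 0.5501 -0.0804]
[ 0.57776016 -0.04363637 -0.46651413] [[1.4, -2.7], [1.2, 1.2], [-0.5, 2.2], [-2.5, -1.0]]
[[ 0.51809722 -0.10647073  0.06      ]
 [ 0.55256452 -0.0794554   0.06      ]
 [ 0.57776016 -0.04363637  0.06      ]
 [ 0.59153655 -0.00206673  0.06      ]
 [ 0.59271943  0.04171025  0.06      ]]
foil 0.88 [379.  23.] [ 0.633 -0.14   0.   ]
foil 0.24 [276.  56.] [ 0.577 -0.044  0.   ]
bulb 0.89 [210. 140.] [0.474 0.008 0.   ]
```

View pics/w1o.png

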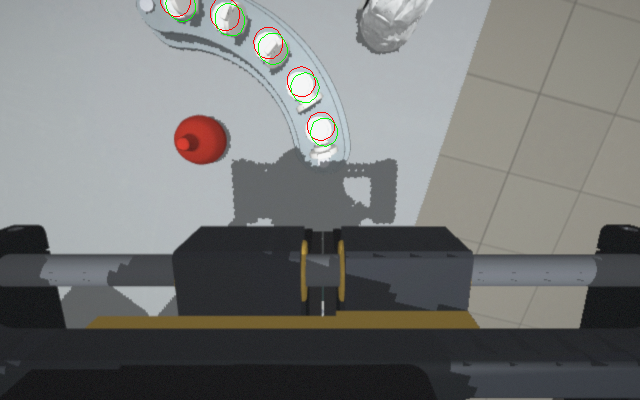

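The fits differ by about 5 mm and the true necks lie between the red and green rings. The vials run from about (321,128) to (180,5) and the lids stand on the near side of each. I'll use the mean pose, since the fingertips are 30 mm wide. Next I'll work out the path.

```bash
cat > path.py <<'E'
from h import *
import sys
P=[.5797,-.0411,-.460]
def wp(s,z,off=0):  # s: m along the arc from vial 1; returns position, yaw of tool z
    a=s/.15-.586; r=.15+off; l=np.array([r*np.cos(a)-.15,r*np.sin(a)]); c,sn=np.cos(P[2]),np.sin(P[2])
    return np.array([P[0]+c*l[0]-sn*l[1],P[1]+sn*l[0]+c*l[1],z]), a+P[2]
def rows(S,z):
    o=get_obs();Q=R.from_quat(o['tool_rot']).as_matrix();p=o['position']
    y0=np.arctan2(Q[1,2],Q[0,2]);print('t',o['time'],'p',np.round(p,4),'yaw',round(np.degrees(y0),1),'q6',round(o['q'][5],2),'tilt',np.round(Q[2],3))
    for s in S:
        w,y=wp(s/1000,z); d=Q.T@(w-p)*1000
        print([round(v,1) for v in d]+[0,round(-np.degrees(y-y0),1),0,0], 's',round(s))
if __name__=='__main__':
    a,b,n,z=map(float,sys.argv[1:]); rows(np.linspace(a,b,int(n)),z)
E
python3 path.py -60 -60 1 .062
```

```text
t 3.55 p [ 0.4669 -0.1223  0.2226] yaw -76.1 q6 0.84 tilt [ 0. -1.  0.]
[np.float64(3.0), np.float64(160.6), np.float64(0.3), 0, np.float64(6.8), 0, 0] s -60
```

The arm was still settling during the last look: it moved 5 mm between the picture and the pose reading, which explains the disagreement. I'll measure again now that it is still.

```bash
python3 - <<'E'
from h import *
L=[]
for k in range(3):
    o=get_obs();im=camera('wrist');P=[]
    for r in mark_of('wrist','vial1'):
        if r['conf']>.4:P.append(atz('wrist',r['location'],.06)[:2])
    p,e=fit(np.array(P),[.58,-.039,-.455]);L.append(p);print(o['position'],np.round(p,4),len(P),np.abs(e).max()*1000)
p=np.mean(L,0)
c=get_calibration('wrist');T=np.array(c['tool_from_camera']);Q=R.from_quat(o['tool_rot']).as_matrix()
for q,col in(([.5815,-.0387,-.454],(0,0,255)),(p,(0,255,0))):
    for v in vials(q,.055):
        th=np.linspace(0,6.28,30);ring=v+.013*np.c_[np.cos(th),np.sin(th),0*th]
        k=((ring-o['position'])@Q-T[:3,3])@T[:3,:3]
        uv=np.c_[k[:,0]/k[:,2]*c['fx']+c['cx'],k[:,1]/k[:,2]*c['fy']+c['cy']]
        cv2.polylines(im,[np.int32(np.round(uv*16))],1,col,1,cv2.LINE_AA,4)
cv2.imwrite('pics/w2.png',cv2.resize(im[0:170,150:400],None,fx=3,fy=3))
E
```

```text
[ 0.46685472 -0.1222971   0.22255164] [ 0.5794 -0.0389 -0.4629] 4 1.4511067932667654
[ 0.46686016 -0.12248583  0.22256513] [ 0.5787 -0.0385 -0.46  ] 4 2.5822562033819274
[ 0.46695716 -0.12234026  0.22255829] [ 0.5805 -0.0379 -0.4676] 4 2.7214472196401553
```

View pics/w2.png

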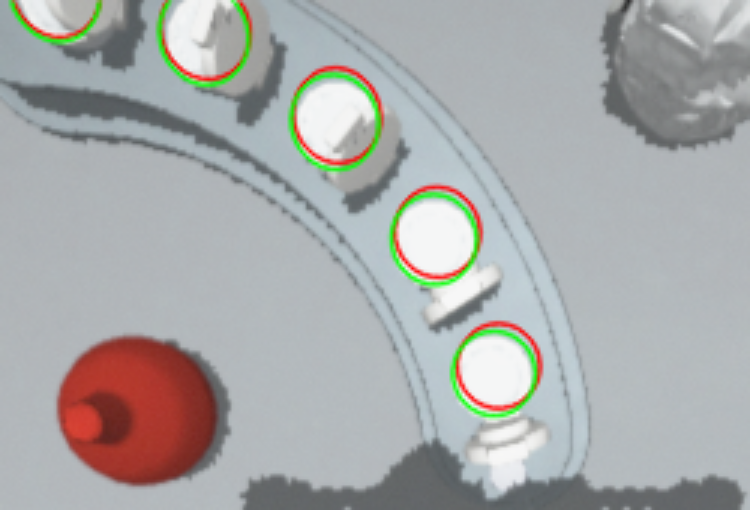

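Both fits now sit on the white discs within about 2 mm, with vial 1 at crop (495,370). I'll use (0.580, -0.0386, -0.460).

```bash
sed -i 's/^P=.*/P=[.580,-.0386,-.460]/' path.py; python3 path.py -60 -60 1 .062
```

```text
t 3.85 p [ 0.4671 -0.122   0.2226] yaw -76.1 q6 0.84 tilt [ 0. -1. -0.]
[np.float64(2.4), np.float64(160.6), np.float64(-1.8), 0, np.float64(6.8), 0, 0] s -60
```

Request:
drive_tool:
  plan:
    - [2, 20, -2, 0, 2, 0, 0]
    - [2, 45, -2, 0, 4, 0, 0]
    - [2, 70, -2, 0, 6.8, 0, 0]
    - [2, 95, -2, 0, 6.8, 0, 0]
    - [2, 115, -2, 0, 6.8, 0, 0]
    - [2, 135, -2, 0, 6.8, 0, 0]
    - [2, 150, -2, 0, 6.8, 0, 0]
    - [2, 160, -2, 0, 6.8, 0, 0]
    - [2, 160, -2, 0, 6.8, 0, 0]
    - [2, 160, -2, 0, 6.8, 0, 0]

```text
time: 4.85
position: [0.4652, -0.1201, 0.0628]
tool_rot: [0.044, -0.706, 0.706, -0.045]
ft_force: [0.7, -0.4, 0.4]
grip_width: 0.0003
```

```bash
python3 path.py -55 -10 10 .062; python3 -c "
from h import *
print(get_obs()['ft_force'])"
```

```text
t 4.85 p [ 0.4652 -0.1201  0.0628] yaw -82.8 q6 0.96 tilt [-0. -1.  0.]
[np.float64(-4.0), np.float64(0.8), np.float64(0.5), 0, np.float64(-1.8), 0, 0] s -55
[np.float64(-9.0), np.float64(0.8), np.float64(0.3), 0, np.float64(-3.8), 0, 0] s -50
[np.float64(-14.0), np.float64(0.8), np.float64(-0.1), 0, np.float64(-5.7), 0, 0] s -45
[np.float64(-18.9), np.float64(0.8), np.float64(-0.7), 0, np.float64(-7.6), 0, 0] s -40
[np.float64(-23.9), np.float64(0.8), np.float64(-1.5), 0, np.float64(-9.5), 0, 0] s -35
[np.float64(-28.8), np.float64(0.8), np.float64(-2.4), 0, np.float64(-11.4), 0, 0] s -30
[np.float64(-33.7), np.float64(0.8), np.float64(-3.4), 0, np.float64(-13.3), 0, 0] s -25
[np.float64(-38.5), np.float64(0.8), np.float64(-4.7), 0, np.float64(-15.2), 0, 0] s -20
[np.float64(-43.3), np.float64(0.8), np.float64(-6.1), 0, np.float64(-17.1), 0, 0] s -15
[np.float64(-48.1), np.float64(0.8), np.float64(-7.6), 0, np.float64(-19.0), 0, 0] s -10
[ 0.69321093 -0.44790943  0.376078  ]
```

Request:
drive_tool:
  plan:
    - [-4, 0.4, 0.5, 0, -2, 0, 0]
    - [-9, 0.4, 0.3, 0, -4, 0, 0]
    - [-14, 0.4, 0, 0, -6, 0, 0]
    - [-19, 0.4, -0.7, 0, -8, 0, 0]
    - [-24, 0.4, -1.5, 0, -10, 0, 0]
    - [-29, 0.4, -2.4, 0, -11, 0, 0]
    - [-34, 0.4, -3.4, 0, -13, 0, 0]
    - [-38.5, 0.4, -4.7, 0, -15, 0, 0]
    - [-43, 0.4, -6, 0, -17, 0, 0]
    - [-48, 0.4, -7.6, 0, -19, 0, 0]

```text
time: 5.85
position: [0.5121, -0.1061, 0.0621]
tool_rot: [0.161, -0.688, 0.688, -0.161]
ft_force: [-0.0, 0.1, 0.4]
grip_width: 0.0004
```

```bash
python3 path.py -5 40 10 .062; python3 -c "
from h import *
print(get_obs()['ft_force']);im=camera('top');cv2.imwrite('pics/t3.png',cv2.resize(im[120:270,260:460],None,fx=3.3,fy=3.3,interpolation=2))"; python3 path.py -5 -5 1 .062
```

```text
t 5.85 p [ 0.5121 -0.1061  0.0621] yaw -63.6 q6 0.69 tilt [-0. -1.  0.]
[np.float64(-4.7), np.float64(0.1), np.float64(0.2), 0, np.float64(-1.8), 0, 0] s -5
[np.float64(-9.7), np.float64(0.1), np.float64(0.0), 0, np.float64(-3.7), 0, 0] s 0
[np.float64(-14.7), np.float64(0.1), np.float64(-0.4), 0, np.float64(-5.6), 0, 0] s 5
[np.float64(-19.6), np.float64(0.1), np.float64(-1.0), 0, np.float64(-7.5), 0, 0] s 10
[np.float64(-24.6), np.float64(0.1), np.float64(-1.7), 0, np.float64(-9.4), 0, 0] s 15
[np.float64(-29.5), np.float64(0.1), np.float64(-2.6), 0, np.float64(-11.3), 0, 0] s 20
[np.float64(-34.4), np.float64(0.1), np.float64(-3.7), 0, np.float64(-13.2), 0, 0] s 25
[np.float64(-39.2), np.float64(0.1), np.float64(-4.9), 0, np.float64(-15.1), 0, 0] s 30
[np.float64(-44.0), np.float64(0.1), np.float64(-6.3), 0, np.float64(-17.1), 0, 0] s 35
[np.float64(-48.8), np.float64(0.1), np.float64(-7.8), 0, np.float64(-19.0), 0, 0] s 40
[-0.01119858  0.07846177  0.36882374]
t 5.9 p [ 0.5131 -0.1061  0.0622] yaw -63.6 q6 0.69 tilt [-0.001 -1.     0.001]
[np.float64(-3.8), np.float64(0.2), np.float64(-0.1), 0, np.float64(-1.7), 0, 0] s -5
```

Request:
drive_tool:
  plan:
    - [-4, 0.2, 0, 0, -2, 0, 0]
    - [-9, 0.2, -0.2, 0, -4, 0, 0]
    - [-14, 0.2, -0.6, 0, -6, 0, 0]
    - [-19, 0.2, -1.1, 0, -7.5, 0, 0]
    - [-24, 0.2, -1.8, 0, -9.4, 0, 0]
    - [-29, 0.2, -2.7, 0, -11.3, 0, 0]
    - [-34, 0.2, -3.8, 0, -13, 0, 0]
    - [-38.5, 0.2, -5, 0, -15, 0, 0]
    - [-43, 0.2, -6.4, 0, -17, 0, 0]
    - [-48, 0.2, -8, 0, -19, 0, 0]

```text
time: 6.9
position: [0.5515, -0.0776, 0.0619]
tool_rot: [-0.273, 0.652, -0.652, 0.273]
ft_force: [-0.3, -0.4, -0.2]
grip_width: 0.0005
```

```bash
python3 -c "
from h import *
im=camera('scene');cv2.imwrite('pics/s3.png',cv2.resize(im[80:260,230:470],None,fx=3,fy=3,interpolation=2))"; python3 path.py 45 90 10 .062
```

```text
t 6.95 p [ 0.5521 -0.0772  0.062 ] yaw -44.5 q6 0.44 tilt [-0.001 -1.     0.001]
[np.float64(-4.9), np.float64(-0.0), np.float64(0.2), 0, np.float64(-1.8), 0, 0] s 45
[np.float64(-9.9), np.float64(-0.0), np.float64(-0.0), 0, np.float64(-3.7), 0, 0] s 50
[np.float64(-14.9), np.float64(-0.0), np.float64(-0.4), 0, np.float64(-5.6), 0, 0] s 55
[np.float64(-19.9), np.float64(-0.0), np.float64(-1.0), 0, np.float64(-7.5), 0, 0] s 60
[np.float64(-24.8), np.float64(-0.0), np.float64(-1.7), 0, np.float64(-9.4), 0, 0] s 65
[np.float64(-29.7), np.float64(-0.0), np.float64(-2.6), 0, np.float64(-11.4), 0, 0] s 70
[np.float64(-34.6), np.float64(-0.0), np.float64(-3.7), 0, np.float64(-13.3), 0, 0] s 75
[np.float64(-39.5), np.float64(-0.0), np.float64(-4.9), 0, np.float64(-15.2), 0, 0] s 80
[np.float64(-44.3), np.float64(-0.0), np.float64(-6.3), 0, np.float64(-17.1), 0, 0] s 85
[np.float64(-49.0), np.float64(0.0), np.float64(-7.9), 0, np.float64(-19.0), 0, 0] s 90
```

View pics/s3.png

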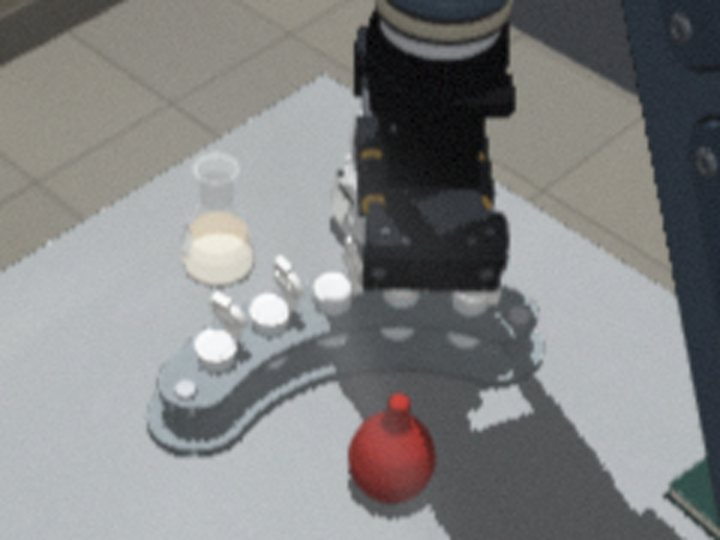

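The scene crop shows the gripper over vial 2 and vial 1's lid lying flat at (475,298). Lids 4 and 5 still stand, and the rack, bulb and flask are in place. I'll carry on.

Request:
drive_tool:
  plan:
    - [-5, 0.1, 0.1, 0, -2, 0, 0]
    - [-10, 0.1, 0, 0, -4, 0, 0]
    - [-15, 0.1, -0.4, 0, -6, 0, 0]
    - [-20, 0.1, -1, 0, -7.5, 0, 0]
    - [-25, 0.1, -1.7, 0, -9.4, 0, 0]
    - [-30, 0.1, -2.6, 0, -11.3, 0, 0]
    - [-34.5, 0.1, -3.7, 0, -13, 0, 0]
    - [-39.5, 0.1, -5, 0, -15, 0, 0]
    - [-44, 0.1, -6.3, 0, -17, 0, 0]
    - [-49, 0.1, -8, 0, -19, 0, 0]

```text
time: 7.95
position: [0.5801, -0.0371, 0.0618]
tool_rot: [-0.377, 0.598, -0.598, 0.377]
ft_force: [-0.1, 0.2, 0.7]
grip_width: 0.0006
```

```bash
python3 path.py 95 140 10 .062
```

```text
t 7.95 p [ 0.5801 -0.0371  0.0618] yaw -25.6 q6 0.19 tilt [-0. -1. -0.]
[np.float64(-5.7), np.float64(-0.2), np.float64(0.5), 0, np.float64(-2.0), 0, 0] s 95
[np.float64(-10.7), np.float64(-0.2), np.float64(0.2), 0, np.float64(-3.9), 0, 0] s 100
[np.float64(-15.6), np.float64(-0.2), np.float64(-0.2), 0, np.float64(-5.8), 0, 0] s 105
[np.float64(-20.6), np.float64(-0.2), np.float64(-0.8), 0, np.float64(-7.7), 0, 0] s 110
[np.float64(-25.6), np.float64(-0.2), np.float64(-1.6), 0, np.float64(-9.6), 0, 0] s 115
[np.float64(-30.5), np.float64(-0.2), np.float64(-2.5), 0, np.float64(-11.5), 0, 0] s 120
[np.float64(-35.4), np.float64(-0.2), np.float64(-3.6), 0, np.float64(-13.4), 0, 0] s 125
[np.float64(-40.2), np.float64(-0.2), np.float64(-4.8), 0, np.float64(-15.3), 0, 0] s 130
[np.float64(-45.0), np.float64(-0.2), np.float64(-6.2), 0, np.float64(-17.2), 0, 0] s 135
[np.float64(-49.7), np.float64(-0.2), np.float64(-7.8), 0, np.float64(-19.2), 0, 0] s 140
```

Request:
drive_tool:
  plan:
    - [-5, 0, 0.4, 0, -2, 0, 0]
    - [-10, 0, 0.1, 0, -4, 0, 0]
    - [-15, 0, -0.3, 0, -6, 0, 0]
    - [-20, 0, -0.9, 0, -7.7, 0, 0]
    - [-25, 0, -1.7, 0, -9.6, 0, 0]
    - [-30, 0, -2.6, 0, -11.5, 0, 0]
    - [-35, 0, -3.7, 0, -13.4, 0, 0]
    - [-40, 0, -5, 0, -15, 0, 0]
    - [-44.5, 0, -6.3, 0, -17, 0, 0]
    - [-49, 0, -8, 0, -19, 0, 0]

```text
time: 8.95
position: [0.5941, 0.0106, 0.0618]
tool_rot: [-0.47, 0.528, -0.528, 0.47]
ft_force: [1.5, 0.3, -0.4]
grip_width: 0.0002
```

```bash
python3 path.py 145 190 10 .062
```

```text
t 8.95 p [0.5941 0.0106 0.0618] yaw -6.6 q6 -0.05 tilt [-0. -1.  0.]
[np.float64(-5.6), np.float64(-0.2), np.float64(0.3), 0, np.float64(-2.1), 0, 0] s 145
[np.float64(-10.6), np.float64(-0.2), np.float64(0.1), 0, np.float64(-4.0), 0, 0] s 150
[np.float64(-15.6), np.float64(-0.2), np.float64(-0.4), 0, np.float64(-5.9), 0, 0] s 155
[np.float64(-20.6), np.float64(-0.2), np.float64(-1.0), 0, np.float64(-7.8), 0, 0] s 160
[np.float64(-25.5), np.float64(-0.2), np.float64(-1.7), 0, np.float64(-9.7), 0, 0] s 165
[np.float64(-30.4), np.float64(-0.2), np.float64(-2.6), 0, np.float64(-11.6), 0, 0] s 170
[np.float64(-35.3), np.float64(-0.2), np.float64(-3.7), 0, np.float64(-13.5), 0, 0] s 175
[np.float64(-40.1), np.float64(-0.2), np.float64(-5.0), 0, np.float64(-15.4), 0, 0] s 180
[np.float64(-44.9), np.float64(-0.2), np.float64(-6.4), 0, np.float64(-17.3), 0, 0] s 185
[np.float64(-49.7), np.float64(-0.2), np.float64(-8.0), 0, np.float64(-19.3), 0, 0] s 190
```

Request:
drive_tool:
  plan:
    - [-5, 0, 0.3, 0, -2, 0, 0]
    - [-10, 0, 0.1, 0, -4, 0, 0]
    - [-15, 0, -0.4, 0, -6, 0, 0]
    - [-20, 0, -1, 0, -7.8, 0, 0]
    - [-25, 0, -1.7, 0, -9.7, 0, 0]
    - [-30, 0, -2.6, 0, -11.6, 0, 0]
    - [-35, 0, -3.7, 0, -13.5, 0, 0]
    - [-40, 0, -5, 0, -15, 0, 0]
    - [-44.5, 0, -6.4, 0, -17, 0, 0]
    - [-49, 0, -8, 0, -19, 0, 0]

```text
time: 9.95
position: [0.5918, 0.0601, 0.0618]
tool_rot: [0.551, -0.443, 0.443, -0.551]
ft_force: [-0.4, -0.5, -0.3]
grip_width: 0.0005
```

```bash
python3 path.py 195 240 10 .062
```

```text
t 9.95 p [0.5918 0.0601 0.0618] yaw 12.4 q6 -0.3 tilt [-0. -1. -0.]
[np.float64(-5.6), np.float64(-0.2), np.float64(0.2), 0, np.float64(-2.2), 0, 0] s 195
[np.float64(-10.6), np.float64(-0.2), np.float64(-0.1), 0, np.float64(-4.1), 0, 0] s 200
[np.float64(-15.6), np.float64(-0.2), np.float64(-0.5), 0, np.float64(-6.0), 0, 0] s 205
[np.float64(-20.6), np.float64(-0.2), np.float64(-1.1), 0, np.float64(-7.9), 0, 0] s 210
[np.float64(-25.5), np.float64(-0.2), np.float64(-1.9), 0, np.float64(-9.8), 0, 0] s 215
[np.float64(-30.4), np.float64(-0.2), np.float64(-2.8), 0, np.float64(-11.7), 0, 0] s 220
[np.float64(-35.3), np.float64(-0.2), np.float64(-3.9), 0, np.float64(-13.6), 0, 0] s 225
[np.float64(-40.1), np.float64(-0.2), np.float64(-5.2), 0, np.float64(-15.5), 0, 0] s 230
[np.float64(-44.9), np.float64(-0.2), np.float64(-6.6), 0, np.float64(-17.4), 0, 0] s 235
[np.float64(-49.7), np.float64(-0.2), np.float64(-8.2), 0, np.float64(-19.3), 0, 0] s 240
```

Request:
drive_tool:
  plan:
    - [-5, 0, 0.2, 0, -2, 0, 0]
    - [-10, 0, 0, 0, -4, 0, 0]
    - [-15, 0, -0.5, 0, -6, 0, 0]
    - [-20, 0, -1, 0, -8, 0, 0]
    - [-25, 0, -1.9, 0, -10, 0, 0]
    - [-30, 0, -2.8, 0, -12, 0, 0]
    - [-35, 0, -3.9, 0, -13.5, 0, 0]
    - [-40, 0, -5.2, 0, -15.5, 0, 0]
    - [-45, 0, -6.6, 0, -17, 0, 0]
    - [-45, 0, -6.6, 0, -17, 0, 0]

```text
time: 10.95
position: [0.5753, 0.103, 0.0618]
tool_rot: [0.61, -0.357, 0.357, -0.61]
ft_force: [-0.2, -0.9, -0.0]
grip_width: 0.0003
```

```bash
python3 -c "
from h import *
im=camera('scene');cv2.imwrite('pics/s4.png',cv2.resize(im[80:260,230:470],None,fx=3,fy=3,interpolation=2));print(get_obs()['position'])"
```

```text
[0.5756643  0.10266515 0.06183924]
```

View pics/s4.png

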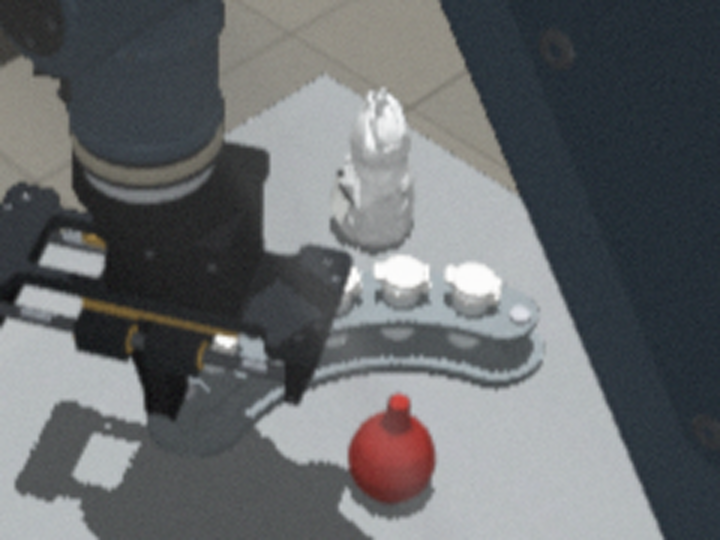

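Lids 1 and 2 are flat, and the fingers have passed vial 5 at about (165,400). I'll clear sideways at the same height before rising, so lid 5 can be checked first.

Request:
drive_tool:
  plan:
    - [-12, 0, 0, 0, 0, 0, 0]
    - [-24, 0, 0, 0, 0, 0, 0]
    - [-36, 0, 0, 0, 0, 0, 0]
    - [-48, 0, 0, 0, 0, 0, 0]
    - [-60, -5, 0, 0, 0, 0, 0]
    - [-75, -10, 0, 0, 0, 0, 0]
    - [-90, -10, 0, 0, 0, 0, 0]
    - [-105, -10, 0, 0, 0, 0, 0]
    - [-120, -10, 0, 0, 0, 0, 0]
    - [-120, -10, 0, 0, 0, 0, 0]

```text
time: 12.0
position: [0.5155, 0.2088, 0.0717]
tool_rot: [0.611, -0.357, 0.356, -0.61]
ft_force: [-0.0, 0.1, -0.6]
grip_width: 0.0008
```

```bash
python3 -c "
from h import *
im=camera('top');a=cv2.resize(im[90:270,260:460],None,fx=2.2,fy=2.2,interpolation=2)
for n in('rack','bulb','flask','foil'):
    for r in mark_of('top',n)[:1]: print(n,r['conf'],np.round(r['location']),np.round(atz('top',r['location'],0),3))
im=camera('scene');b=cv2.resize(im[130:262,250:430],None,fx=2,fy=3,interpolation=2)
cv2.imwrite('pics/f5.png',np.hstack([a,b]));print(get_obs()['position'],a.shape,b.shape)"
```

```text
rack 0.73 [362. 182.] [ 0.58 -0.04  0.  ]
bulb 0.68 [334. 232.] [0.483 0.016 0.   ]
flask 0.79 [361. 130.] [ 0.683 -0.042  0.   ]
foil 0.93 [411. 150.] [ 0.642 -0.14   0.   ]
[0.51781956 0.20649631 0.07177819] (396, 440, 3) (396, 360, 3)
```

View pics/f5.png

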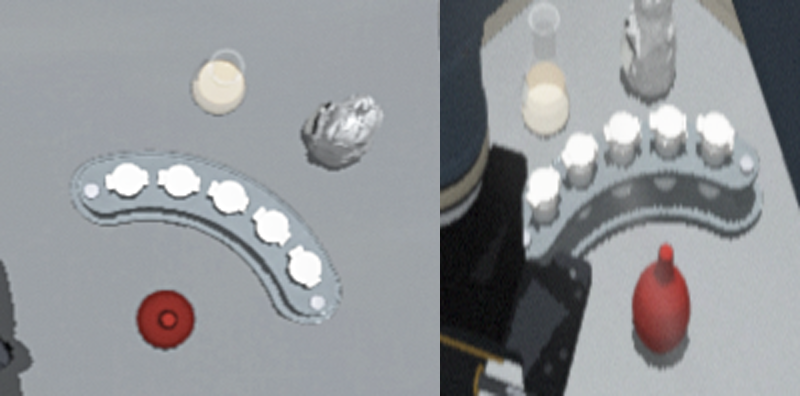

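In both views all five lids lie flat, at (128,180), (180,180), (228,197), (271,226) and (305,267) in the top crop. The rack and bystanders haven't moved and the arm is clear.

```bash
python3 -c "
from rig import *
print(hand_in())"
```

```text
the job is handed in; nothing more can be done
None
```

I folded all five lids shut in one low sweep and handed the job in after 12 s of the 45 s allowed. The hand-in gives no verdict.

**Sweep:** With the fingers closed, I followed the fitted arc from the hinge end (vial 1) past vial 5. The fingertips stayed at about 62 mm, 2 mm over the shut lid tops. The fingers turned with the arc and never lifted until they were well clear of vial 5.

**Last checks:**
- **Lids:** the top and scene pictures both show all five lids lying flat. I did not measure their angles; from the fingertip height they should be within about 0.06 rad of shut.
- **Forces:** the readings at the end of each move were at most about 2 N. I did not see the peaks in between.
- **Rack and bystanders:** the rack, bulb and flask were found within about 6 mm of their first positions, and the foil flask within about 11 mm. That is roughly how much the network's readings vary, and nothing looked moved in the pictures.

**A check that disagreed:** the first wrist-camera fit was about 5 mm off the other two cameras, because the arm was still settling. I repeated it at rest, and it then agreed to about 2 mm.

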